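# Restock the slanted gift display, glass end down

### The arm

A 7-joint arm with a two-finger parallel gripper is mounted at the origin on a cart in front of the work surface, level with it; the furniture and walls round the work are solid. World frame = base frame: x ahead of the robot, y to its left, z up, the work surface at z = 0. Lengths are in m, angles in rad, forces in N, time in s.
With the tool pointing down it reaches from about 0.4 to 0.875 m from the base axis. Payload 6.5 kg.
Tool frame: the origin (TCP) lies at the very end of the fingers, on their centre line; the grasp point (between the pads) lies 19 mm behind it (r.pinch_z is the distance from the TCP to the grasp point, in m); z points along the fingers, y is the direction in which the jaws open and shut (so a half turn about z gives the same grasp; the last joint's range is limited). The gripper opens to 85 mm and grips with 20 to 120 N. Pads are 22 mm wide; open, the fingers measure 114 mm over their backs; the gripper's body (76 mm by 85 mm) begins 54 mm behind the grasp point. The pads swing forward as they close: fully open they stand 13 mm farther back than shut.
Start: joints at [1.259, 0.536, -0.004, 1.538, 0.003, 1.067, -0.071], TCP at [0.158, -0.63, 0.231] pointing down, gripper open.
Joint ranges: [-2.7, 2.7], [-0.37, 2.16], [-1.27, 1.26], [0.24, 2.4], [-1.31, 4.45], [0.19, 1.91], [-2.76, 2.76]. Speed limits (rad/s): [2.39, 2.39, 3.14, 3.14, 3.14, 3.14, 3.14].

### API

Orientations are given as a unit quaternion [w, x, y, z].
In Python, from bench import r, kin, grab_frame, readout gives the robot as it stands. Calls block until the motion is done:
- r.reach(position, orientation): joint-space move of the TCP to a pose.
- r.line_to(position, rot=None, v=0.15, until_force=None): straight line of the TCP; rot=None keeps the orientation; v is the mean speed in m/s. With until_force (N) it stops when the force on the tool has changed by that much, and returns True; else False.
- r.move_j(angles): joint-space move.
- r.set_gripper(opening, grasp_force=None): finger opening in m; grasp_force is the grip in N (None keeps the last); returns when the fingers have stopped.
- r.dwell(seconds).
- kin.ik(position, orientation): joint angles nearest the present ones, or None.
- grab_frame(name): name is "scene" or "top"; returns a dict with "frame" (400x640x3 uint8, blue, green, red), "mtx" (3x3 intrinsics, pixels), "world_to_cam" (4x4, takes a point from world to camera coordinates). Camera axes: x right, y up, looking along -z (the intrinsics and any distortion apply to the point x, -y, -z); pixel columns grow to the right and rows downward; lengths in m; the calibration is good to about 2 mm. A picture is of the moment at which its call begins. There is no depth.
A pose or a line that the arm cannot do raises r.MotionError and nothing moves.
- r.hand_in(): hands the job in, once; it reports no verdict.
Readings, each from a call of its own:
- readout.current_t(): time.
- readout.current_joint_positions(): joint angles.
- readout.current_qd(): joint speeds.
- readout.current_joint_efforts(): joint torques, N m.
- readout.current_eef_pos(): TCP position.
- readout.current_eef_rot(): TCP orientation.
- readout.current_force(): force on the tool from outside, world axes, zero at the start.
- readout.current_wrist_torque(): the same for the moment, N m.
- readout.current_opening(): finger opening in m.
Only numpy, scipy, OpenCV 4.12 (cv2) and the standard library are available. Lean on these libraries where they do the work, as an engineer would, in place of code of your own. Each camera call takes 0.05 s, during which the arm holds its last target.

### The job

Put the two slim gift cartons that lie on the table into the two empty channels of the slanted display stand, one in each, lying along the channel with the lower end at the front lip like the carton already shown in the middle. Each carton has a heavy glass paperweight hidden at one end; feel which end is heavy by lifting it at mid-length and put that end down at the lip, because a carton put in light end down topples off the back. Do not let a carton fall, and leave the displayed carton and the other goods where they are.

Things in the scene. Friction and masses are not known exactly. Their poses are not given: they have to be found in the camera images.
- slot_left (a point): point in the left (empty) channel of the stand where a carton's middle lies when it is fully seated, lower end at the lip, 90 mm down the channel. x points up the slope (22 degrees above level; away from the robot if the stand is not turned), y across to the left, z square out of the slope; the board's surface is 25 mm below this point along z
- slot_right (a point): point in the right (empty) channel of the stand where a carton's middle lies when it is fully seated, lower end at the lip, 90 mm down the channel. x points up the slope (22 degrees above level; away from the robot if the stand is not turned), y across to the left, z square out of the slope; the board's surface is 25 mm below this point along z
- rack: slanted display stand, pale wood, 240 mm wide, 165 mm high, fixed, turned up to 0.2 rad; origin under its middle. Three channels 80 mm apart, each between guide strips 58 mm apart, 16 mm high, that run 58 mm up from the lip. The lip is 22 mm high, square to the slope; the board ends 80 mm up from it, short of a carton's middle, and beyond nothing holds the carton up
- carton_shown: the same kind of carton, already lying in the middle channel with its heavy end at the lip; loose, not to be moved. Origin at its middle, x along its length up the slope
- butterfly_dish: round glass dish 93 mm across, 20 mm high, with a blue butterfly, behind the stand; bystander, origin under its centre
- glass_candle: candle in a printed glass, 66 mm across, 101 mm high, far right, beside the big fixed flower vase on a barrel at the right rear (keep a turning carton clear of it); bystander, origin under its centre
- mug_pavilion: cream mug printed with arches, 82 mm high, far right; bystander, origin under it
- carton_1: closed gift carton 180x50x50 mm, cream with a sage-green band and flower round its middle, loose on the table left or right of the stand, its length within 0.35 rad of the y direction. Origin at its middle, x along its length, z up. A glass block (0.25 to 0.35 kg, centre 52 mm from the middle) is hidden at one end, a light card spacer at the other; either end may be heavy
- carton_2: the other carton, the same in every way, on the other side of the stand. Each weighs 0.32 to 0.42 kg with its centre of mass about 40 mm from the middle; held level at mid-length it pulls down at its heavy end with a moment of 0.10 to 0.18 N m. Both ends look alike; which is heavy is drawn anew each time and for each carton. Rigid, may be gripped firmly across 50 mm

How it is judged:
By the outcome, as a careful person would: the job done as asked, in the order asked, and still so for the second after the job is handed in, with the robot touching nothing.
It also fails if it takes over 58 s, if anything falls off the work surface, if the arm or the gripper's body presses on something with over 40 N, if the wrist force passes 120 N, or if a joint passes its speed limit or range.

## Working session

There is one attempt and no reset: what is moved stays moved. The work goes in short steps, each a Python script; the robot and the scene stay as the last script left them, time stands still between calls to the robot, and variables do not carry over. Pictures are saved under pics/ and viewed, and the job is handed in when it is done.

```bash
mkdir -p pics; ls; python3 - <<'E'
from bench import r,kin,grab_frame,readout
import cv2,numpy as np
for n in("scene","top"):
    f=grab_frame(n);cv2.imwrite(f"pics/{n}0.png",f["frame"]);np.savez(f"{n}0.npz",**f)
    print(n,f["mtx"].round(1).tolist(),f["world_to_cam"].round(3).tolist(),[k for k in f])
print(readout.current_t(),readout.current_eef_pos(),readout.current_eef_rot(),readout.current_force(),r.pinch_z)
E
```

```text
pics
scene [[483.1, 0.0, 309.3], [0.0, 483.1, 202.3], [0.0, 0.0, 1.0]] [[-0.497, -0.868, 0.001, 0.242], [0.657, -0.375, 0.654, -0.536], [-0.567, 0.326, 0.757, -1.288], [0.0, 0.0, 0.0, 1.0]] ['frame', 'mtx', 'world_to_cam']
top [[513.9, 0.0, 316.1], [0.0, 513.9, 192.9], [0.0, 0.0, 1.0]] [[0.0, -1.0, -0.017, -0.091], [0.989, -0.002, 0.145, -0.624], [-0.145, -0.017, 0.989, -1.388], [0.0, 0.0, 0.0, 1.0]] ['frame', 'mtx', 'world_to_cam']
0.1 [ 0.15798986 -0.62990637  0.23048604] [-7.86809040e-04  9.92453719e-01  1.22617166e-01 -1.61888957e-04] [ 1.0393356   0.48838436 -0.69533279] 0.0187
```

View pics/scene0.png

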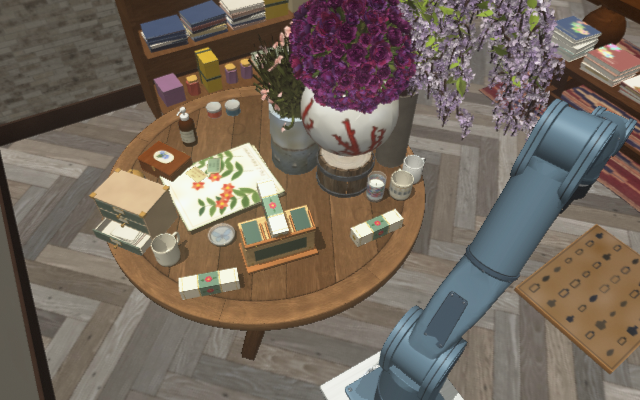

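View pics/top0.png

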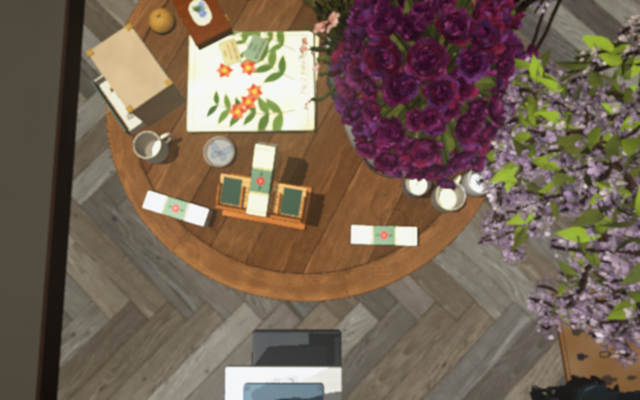

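The cartons are at about (176,208) on the left and (384,235) on the right in the top view. The stand is around (262,200), the dish at (219,152), and the bouquet is at the right rear. I'll enlarge the picture to measure.

```bash
python3 - <<'E'
import cv2
a=cv2.imread('pics/top0.png')[120:260,130:430];cv2.imwrite('pics/topz.png',cv2.resize(a,(780,364),interpolation=cv2.INTER_CUBIC))
a=cv2.imread('pics/scene0.png')[170:310,170:420];cv2.imwrite('pics/scz.png',cv2.resize(a,(800,448),interpolation=cv2.INTER_CUBIC))
E
```

```text
(no output)
```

View pics/topz.png

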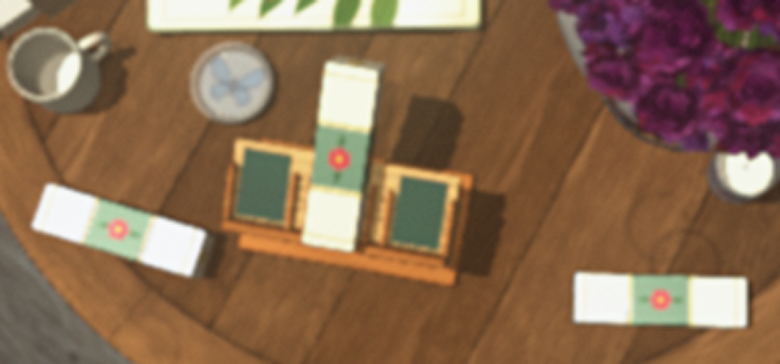

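View pics/scz.png

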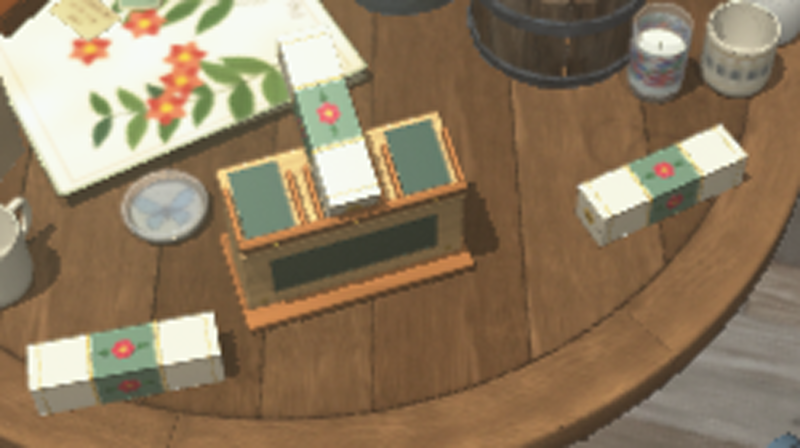

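```bash
cat > vis.py <<'E'
import cv2,numpy as np
def ray(f,px):
    W=f["world_to_cam"];R=W[:3,:3];C=-R.T@W[:3,3]
    d=np.linalg.inv(f["mtx"])@[px[0],px[1],1];d=R.T@np.array([d[0],-d[1],-d[2]])
    return C,d/np.linalg.norm(d)
def onz(f,px,z):
    C,d=ray(f,px);return C+d*(z-C[2])/d[2]
def tri(fa,pa,fb,pb):
    A=np.zeros((3,3));b=np.zeros(3);L=[ray(fa,pa),ray(fb,pb)]
    for C,d in L:
        P=np.eye(3)-np.outer(d,d);A+=P;b+=P@C
    X=np.linalg.solve(A,b);return X,[np.linalg.norm((np.eye(3)-np.outer(d,d))@(X-C)) for C,d in L]
def proj(f,X):
    p=f["world_to_cam"]@np.append(X,1);q=f["mtx"]@[p[0],-p[1],-p[2]];return q[:2]/q[2]
def blobs(m,amin,rect):
    x0,y0,x1,y1=rect;n=np.zeros_like(m);n[y0:y1,x0:x1]=m[y0:y1,x0:x1]
    c,_=cv2.findContours(n,cv2.RETR_EXTERNAL,cv2.CHAIN_APPROX_NONE)
    return [k for k in c if cv2.contourArea(k)>=amin]
E
python3 - <<'E'
from vis import *
S=dict(np.load('scene0.npz'));T=dict(np.load('top0.npz'))
for n,f,rc,names in(("top",T,(130,120,430,260),0),("scene",S,(170,170,410,300),0)):
    h=cv2.cvtColor(f["frame"],cv2.COLOR_BGR2HSV);H,s,v=h[...,0],h[...,1],h[...,2]
    print(n,"cam",ray(f,(0,0))[0].round(3))
    red=(((H<8)|(H>168))&(s>110)&(v>150)).astype(np.uint8)*255
    white=((s<60)&(v>185)).astype(np.uint8)*255
    green=((H>45)&(H<95)&(s>40)).astype(np.uint8)*255
    for nm,m,a in(("red",red,5),("white",white,100),("green",green,60)):
        for k in blobs(m,a,rc):
            M=cv2.moments(k);print(nm,round(M['m10']/M['m00'],1),round(M['m01']/M['m00'],1),cv2.contourArea(k),[np.round(x,1) for x in cv2.minAreaRect(k)])
E
```

```text
top cam [ 0.416 -0.116  1.462]
red 383.8 234.9 26.5 [array([383.8, 234.8]), array([6.4, 5.7]), np.float64(45.0)]
red 260.1 180.6 37.5 [array([260.5, 180.5]), array([7., 7.]), np.float64(90.0)]
white 383.4 235.0 1098.0 [array([383.5, 235. ]), array([65.5, 18.9]), np.float64(1.6)]
white 257.0 204.2 367.5 [array([256.9, 204.3]), array([19.7, 21. ]), np.float64(9.5)]
white 174.9 208.0 1079.5 [array([175. , 208.1]), array([64.8, 18.7]), np.float64(17.2)]
white 417.1 186.2 217.5 [array([416.5, 186.5]), array([15., 19.]), np.float64(90.0)]
white 263.4 156.1 423.5 [array([263.3, 156. ]), array([20.5, 23.2]), np.float64(8.1)]
white 297.2 124.4 262.5 [array([297. , 124.5]), array([ 9., 32.]), np.float64(90.0)]
white 220.0 125.4 627.0 [array([222.5, 125.5]), array([11., 71.]), np.float64(90.0)]
green 383.5 235.0 329.5 [array([383.5, 235. ]), array([18., 19.]), np.float64(90.0)]
green 175.7 207.4 279.5 [array([175.4, 207.7]), array([19.6, 17.7]), np.float64(16.7)]
green 290.9 201.3 350.5 [array([290.8, 201.3]), array([16.4, 23.7]), np.float64(9.5)]
green 230.9 190.8 344.5 [array([230.9, 190.7]),
[... 648 characters left out ...]
(80.5)]
white 361.3 229.9 171.0 [array([362.2, 229.5]), array([12.6, 19.3]), np.float64(66.0)]
white 392.5 216.3 150.0 [array([391.6, 216.7]), array([12.5, 17.4]), np.float64(63.4)]
white 225.4 197.6 3404.0 [array([229., 202.]), array([ 64., 118.]), np.float64(90.0)]
green 208.2 281.8 317.0 [array([208.4, 282.8]), array([20.7, 19.9]), np.float64(80.5)]
green 251.1 231.8 269.5 [array([251.1, 231.8]), array([20.6, 15.1]), np.float64(74.1)]
green 377.9 224.9 219.0 [array([378., 226.]), array([18.7, 19. ]), np.float64(66.0)]
green 300.0 218.4 254.0 [array([300. , 218.4]), array([20.2, 14.2]), np.float64(71.6)]
green 271.6 205.2 269.0 [array([271.4, 205.2]), array([18. , 17.4]), np.float64(73.3)]
```

```bash
python3 - <<'E'
from vis import *
S=dict(np.load('scene0.npz'));T=dict(np.load('top0.npz'))
def show(n,X):print(n,X[0].round(4),np.round(X[1],4))
show("flowerR",tri(T,(383.6,234.9),S,(377,222.6)))
show("flowerL",tri(T,(175.5,207.7),S,(208.1,278.6)))
F=tri(T,(260.4,180.6),S,(272.0,205.1));show("flowerM",F)
pl=tri(T,(230.9,190.8),S,(251.1,231.8));pr=tri(T,(290.9,201.3),S,(300,218.4));show("pL",pl);show("pR",pr)
d=pl[0]-pr[0];print("panel dist",np.linalg.norm(d),"yaw",np.arctan2(-d[0],d[1]))
for nm,c,a in(("R",(383.5,235),1.6),("L",(175,208.1),17.2)):
    u=np.array([np.cos(np.radians(a)),np.sin(np.radians(a))])*32
    A=onz(T,np.array(c)-u,.05);B=onz(T,np.array(c)+u,.05);d=A-B
    print(nm,onz(T,c,.05).round(4),"len",np.linalg.norm(d),"ang from y",np.arctan2(-d[0],d[1]))
# panel edges: white ends of middle carton
a=tri(T,(263.4,156.1),T,(263.4,156.1)) if 0 else None
yaw=np.arctan2(-(pl[0]-pr[0])[0],(pl[0]-pr[0])[1]);print(yaw)
E
```

```text
flowerR [ 0.5072 -0.276   0.0467] [0.0011 0.0011]
flowerL [0.5837 0.3015 0.0471] [0.0016 0.0016]
flowerM [0.634  0.0466 0.1958] [0.0014 0.0014]
pL [0.6175 0.1313 0.1348] [0.0013 0.0013]
pR [ 0.5896 -0.0262  0.134 ] [0.0014 0.0014]
panel dist 0.15996430425148522 yaw -0.17534485295729652
R [ 0.5061 -0.2762  0.05  ] len 0.17482267364974308 ang from y -0.028902066981049693
L [0.5813 0.3006 0.05  ] len 0.18092990333057662 ang from y -0.29878212637635365
-0.17534485295729652
```

```bash
cat > act.py <<'E'
from plan import *
from bench import r,kin,readout,grab_frame
def st(m=""):
    print(m,"t",round(readout.current_t(),2),"p",np.round(readout.current_eef_pos(),4),"F",np.round(readout.current_force(),2),"M",np.round(readout.current_wrist_torque(),3),"op",round(readout.current_opening(),4),"q",np.round(readout.current_joint_positions(),2))
def pick(k,z0=.12):
    c=cart[k][0];q=gq(k,1)
    r.reach([*c,z0],q);st("above")
    r.line_to([*c,.009],v=.12);r.dwell(.2);st("down")
    r.set_gripper(.0,grasp_force=100);st("grip")
    r.line_to([*c,.075],v=.08);r.dwell(.4);st("lift")
E
python3 - <<'E'
from act import *
pick("R")
import cv2
f=grab_frame("scene");cv2.imwrite("pics/liftR.png",cv2.resize(f["frame"][130:330,200:520],(800,500)))
E
```

```text
above t 1.95 p [ 0.5059 -0.2779  0.1201] F [-0.31  0.44 -0.06] M [-0.08  -0.013 -0.006] op 0.0855 q [ 0.73  0.59 -0.41  1.8   0.31  0.81  0.13]
down t 3.23 p [ 0.507  -0.2763  0.0097] F [-0.63 -0.74 -0.21] M [-0.029 -0.023  0.025] op 0.0853 q [ 0.67  0.76 -0.33  1.83  0.4   0.61  0.06]
grip t 3.65 p [ 0.507  -0.2761  0.0095] F [-0.23  1.2   5.19] M [ 0.058  0.158 -0.013] op 0.0492 q [ 0.67  0.76 -0.33  1.83  0.4   0.61  0.06]
lift t 5.03 p [ 0.5064 -0.2759  0.0748] F [ 0.49 -0.06 -3.35] M [ 0.152 -0.019 -0.043] op 0.0488 q [ 0.7   0.66 -0.38  1.82  0.35  0.73  0.1 ]
```

View pics/liftR.png

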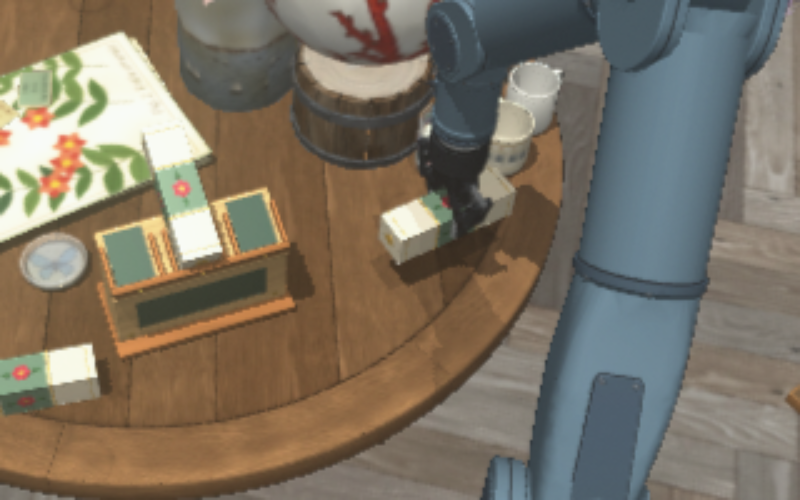

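The carton is held level and clear of the table. I'll average the moment to be sure of the sign.

```bash
python3 - <<'E'
from act import *
L=[]
for i in range(8):
    L.append([*readout.current_wrist_torque(),readout.current_force()[2]]);r.dwell(.05)
print(np.mean(L,0).round(3),np.std(L,0).round(3))
# feasibility check of staging
for s in(1,-1):
  for p in([.46,-.16,.30],[.50,-.05,.30]):print(s,p,np.round(kin.ik(p,pq_level(s)),2))
E
```

```text
[ 0.134 -0.006  0.004 -3.683] [0.029 0.021 0.03  0.58 ]
1 [0.46, -0.16, 0.3] [ 0.32  0.18 -0.08  1.87  0.02  1.08 -1.52]
1 [0.5, -0.05, 0.3] [ 0.12  0.21 -0.13  1.84  0.03  1.09 -1.76]
-1 [0.46, -0.16, 0.3] [ 1.02  0.3  -0.92  1.84  0.27  1.13  1.39]
-1 [0.5, -0.05, 0.3] [ 0.76  0.34 -0.92  1.8   0.29  1.15  1.14]
```

```bash
cat >> act.py <<'E'
def tcp(k,de,dn,off=.0155): return slot[k]+de*e+(dn-off)*n
E
python3 - <<'E'
from act import *
import cv2
r.line_to([.46,-.22,.26],v=.18)
r.reach([.47,-.12,.30],pq_level(1));st("stage")
r.line_to(tcp("R",.012,.07),rot=pq(1),v=.12);r.dwell(.3);st("pre")
for nm,(y,x) in {"scene":((130,330),(170,490)),"top":((120,270),(150,390))}.items():
    f=grab_frame(nm);np.savez(f"{nm}1.npz",**f);cv2.imwrite(f"pics/pre_{nm}.png",cv2.resize(f["frame"][y[0]:y[1],x[0]:x[1]],(800,500)))
E
```

```text
stage t 8.33 p [ 0.47   -0.1202  0.2997] F [ 0.89  0.27 -2.99] M [-0.081 -0.122 -0.021] op 0.0493 q [ 0.42  0.19 -0.3   1.87  0.06  1.09 -1.65]
pre t 10.35 p [ 0.6202 -0.0324  0.2295] F [ 0.9  -0.16 -3.98] M [ 0.125  0.526 -0.009] op 0.0485 q [ 0.15  0.32 -0.26  1.95  0.36  0.53 -2.11]
```

View pics/pre_scene.png

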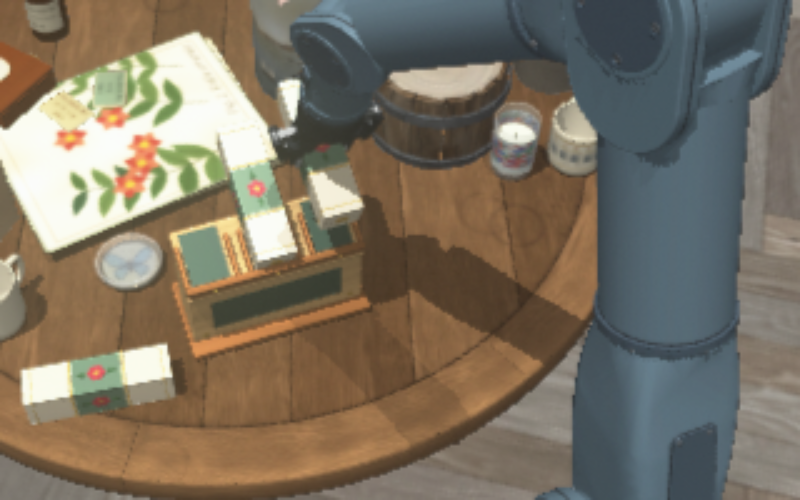

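View pics/pre_top.png

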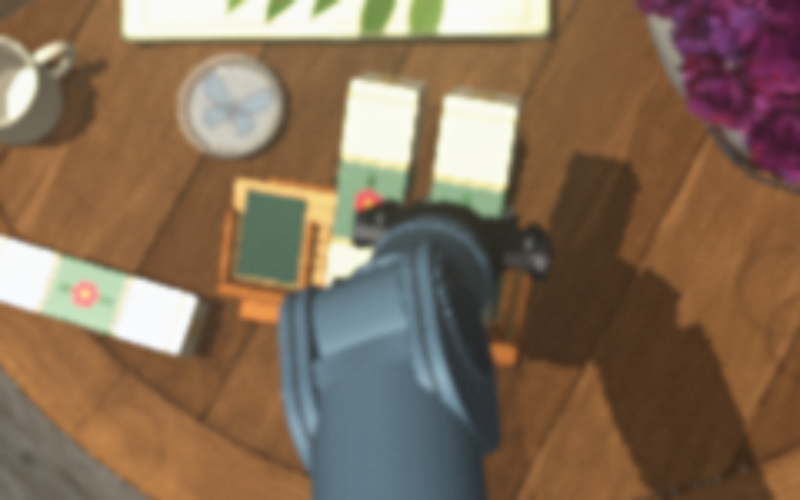

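```bash
python3 - <<'E'
from vis import *
from plan import *
from act import tcp
S=dict(np.load('scene1.npz'));T=dict(np.load('top1.npz'))
X,res=tri(T,(260,187),S,(283,187));print(X,res)
d=X-tcp("R",.012,.07);print("rel TCP e,lat,n",(d@e).round(4),(d@lat).round(4),(d@n).round(4))
cv2.imwrite('pics/kn.png',cv2.resize(S["frame"][150:230,250:340],(792,704),interpolation=cv2.INTER_CUBIC)[:600])
E
```

```text
[0.59698404 0.02894746 0.3050505 ] [np.float64(0.00399027278303503), np.float64(0.0039902727830350955)]
rel TCP e,lat,n -0.0027 0.0562 0.0827
```

View pics/kn.png

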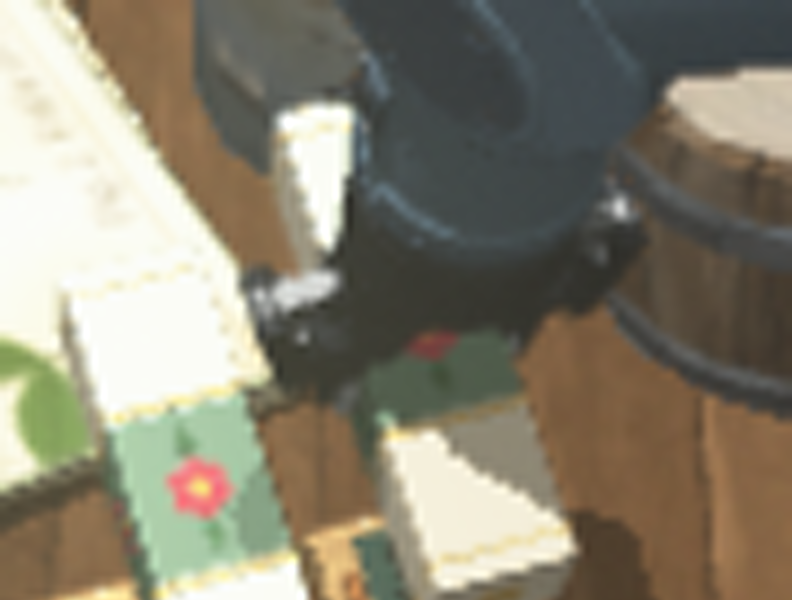

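```bash
python3 - <<'E'
from vis import *
from plan import *
S=dict(np.load('scene1.npz'));T=dict(np.load('top1.npz'))
from bench import readout
q=readout.current_eef_rot();p=np.array(readout.current_eef_pos())
R=Ro.from_quat(np.array(q)[[1,2,3,0]]).as_matrix();print(R.round(3).tolist(),e.round(3),n.round(3))
ch=p-.0155*R[:,2]
o=T["frame"].copy()
o=cv2.resize(o[120:270,150:390],(800,500),interpolation=cv2.INTER_CUBIC)
s=cv2.resize(S["frame"][150:250,230:350],(720,600),interpolation=cv2.INTER_CUBIC)
for c,col in((mid,(0,0,255)),(ch,(255,0,0))):
    for a_ in(-.09,.09):
        for b in(-.025,.025):
            X=c+a_*e+b*lat+.025*n
            u=proj(T,X);cv2.circle(o,tuple(int(v) for v in ((u[0]-149.5)/.3,(u[1]-119.5)/.3)),3,col,-1)
            u=proj(S,X);cv2.circle(s,tuple(int(v) for v in ((u[0]-229.5)*6,(u[1]-149.5)*6)),3,col,-1)
cv2.imwrite('pics/chk.png',o);cv2.imwrite('pics/chks.png',s)
E
```

```text
[[0.913, -0.174, 0.369], [-0.162, -0.985, -0.065], [0.375, -0.0, -0.927]] [ 0.913 -0.161  0.375] [-0.369  0.065  0.927]
```

View pics/chk.png

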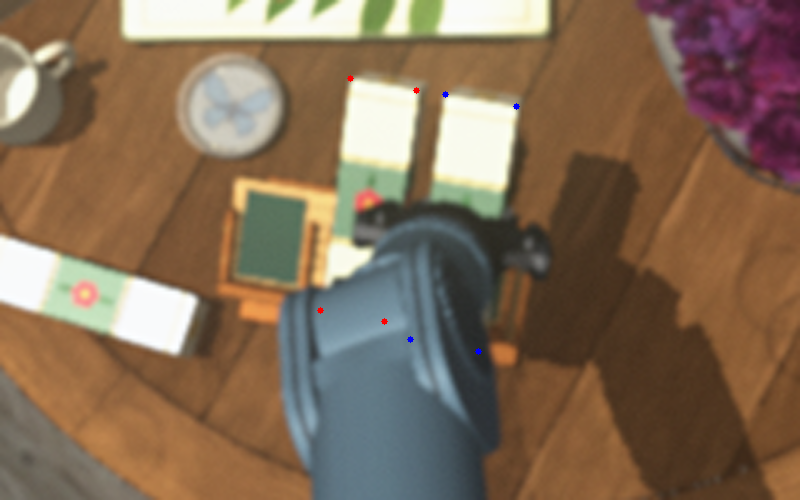

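View pics/chks.png

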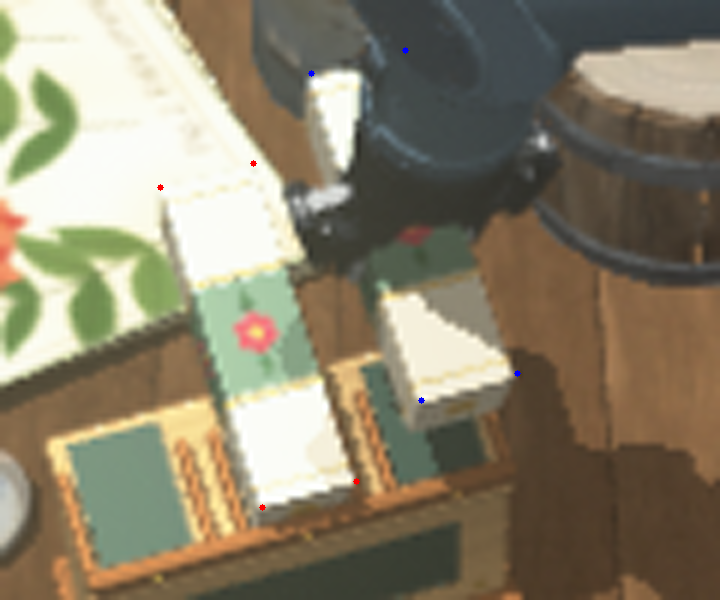

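```bash
python3 - <<'E'
from vis import *
from plan import *
S=dict(np.load('scene1.npz'));T=dict(np.load('top1.npz'));S0=dict(np.load('scene0.npz'));T0=dict(np.load('top0.npz'))
print("F proj",proj(T0,F),proj(S0,F))
print("cal same",np.abs(S["world_to_cam"]-S0["world_to_cam"]).max())
a_=cv2.resize(T0["frame"][135:225,235:290],(440,720),interpolation=cv2.INTER_CUBIC)[:600]
b_=cv2.resize(S0["frame"][170:245,245:295],(400,600),interpolation=cv2.INTER_CUBIC)
o=np.zeros((600,800,3),np.uint8);o[:,:400]=a_[:,:400];o[:,400:]=b_
for x in range(0,800,40):cv2.line(o,(x,0),(x,6),(0,0,255),1)
for y in range(0,600,40):cv2.line(o,(0,y),(6,y),(0,0,255),1);cv2.line(o,(400,y),(406,y),(0,0,255),1)
cv2.imwrite('pics/shown8.png',o)
E
```

```text
F proj [259.8479103  180.13018842] [272.41541525 204.85233083]
cal same 0.0
```

View pics/shown8.png

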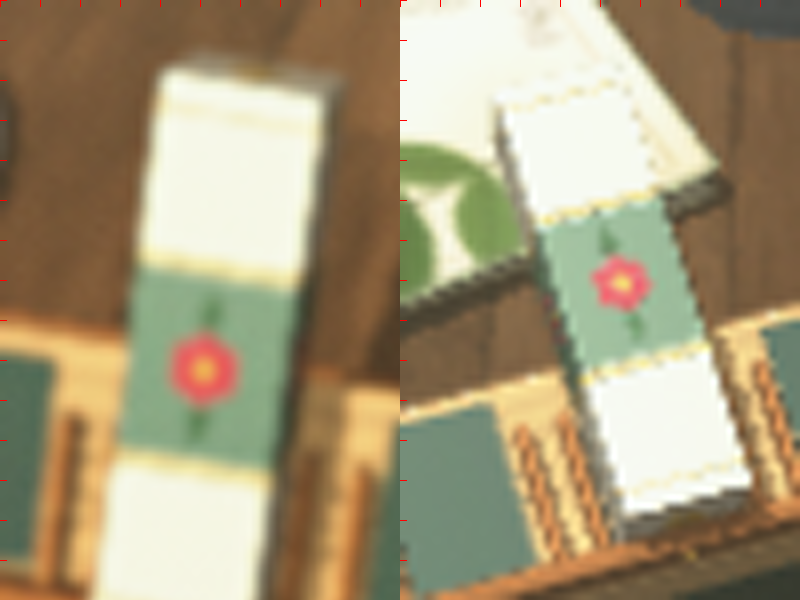

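The held carton agrees with the arm's prediction, and its yaw is parallel to the shown carton. The gripper knuckles stay about 40 mm above the middle carton's top, so I'll lower it.

```bash
cat >> act.py <<'E'
def rel(k,off=.0155):
    d=np.array(readout.current_eef_pos())+off*n-slot[k];return np.round([d@e,d@lat,d@n],4)
E
python3 - <<'E'
from act import *
print(r.line_to(tcp("R",.012,.015),v=.10));r.dwell(.1);print(rel("R"))
print(r.line_to(tcp("R",.012,-.008),v=.03,until_force=5));print(rel("R"));st()
E
```

```text
False
[0.0126 0.0002 0.0156]
True
[0.0127 0.0001 0.0025]
 t 11.75 p [ 0.6457 -0.0366  0.167 ] F [0.89 0.18 1.45] M [-0.002  0.123  0.011] op 0.0491 q [ 0.1   0.45 -0.2   1.94  0.44  0.42 -2.18]
```

```bash
python3 - <<'E'
from act import *
print(r.line_to(tcp("R",-.015,.003),v=.03,until_force=5));print(rel("R"));st()
r.dwell(.2);st()
import cv2
f=grab_frame("scene");cv2.imwrite("pics/seatR.png",cv2.resize(f["frame"][150:250,230:350],(720,600),interpolation=cv2.INTER_CUBIC))
E
```

```text
True
[ 0.0003 -0.0001  0.0027]
 t 12.25 p [ 0.6343 -0.0348  0.1625] F [-0.7  -0.51  2.42] M [ 0.054  0.119 -0.033] op 0.0491 q [ 0.09  0.44 -0.19  1.97  0.45  0.4  -2.2 ]
 t 12.45 p [ 0.6343 -0.0348  0.1625] F [-2.6   0.22  3.44] M [ 0.01   0.485 -0.092] op 0.0492 q [ 0.09  0.44 -0.19  1.97  0.45  0.4  -2.2 ]
```

View pics/seatR.png

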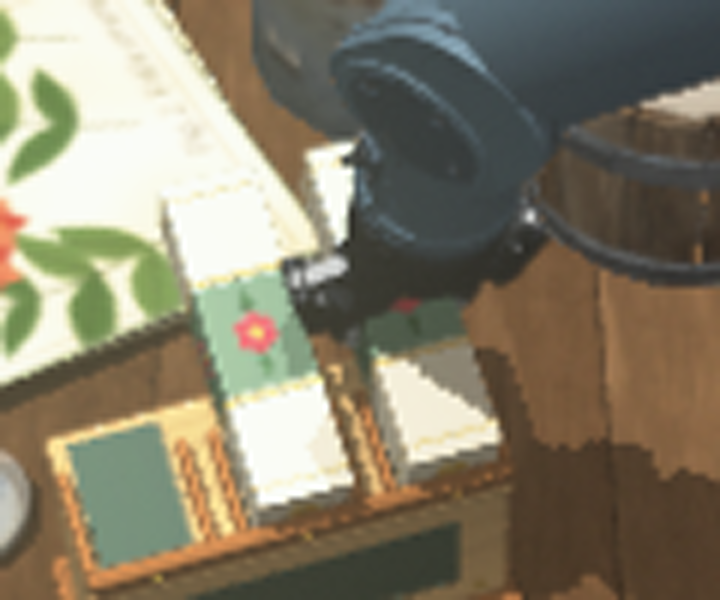

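```bash
python3 - <<'E'
from act import *
r.set_gripper(.062);st("open");r.dwell(.3)
r.line_to(tcp("R",0,.09),v=.12);st("out")
r.reach([.48,.05,.30],gq("L",1));st("mv")
import cv2
for nm,(y,x) in {"scene":((150,250),(230,350)),"top":((120,270),(150,390))}.items():
    f=grab_frame(nm);np.savez(f"{nm}2.npz",**f);cv2.imwrite(f"pics/relR_{nm}.png",cv2.resize(f["frame"][y[0]:y[1],x[0]:x[1]],(720,600) if nm=="scene" else (800,500),interpolation=cv2.INTER_CUBIC))
E
```

```text
open t 12.78 p [ 0.635  -0.0347  0.1626] F [-0.06 -0.2  -0.29] M [ 0.046  0.419 -0.012] op 0.0621 q [ 0.09  0.44 -0.19  1.97  0.45  0.4  -2.2 ]
out t 13.96 p [ 0.6016 -0.0291  0.2428] F [-0.5   0.19 -0.24] M [ 0.074  0.378 -0.014] op 0.0618 q [ 0.16  0.28 -0.28  1.98  0.34  0.55 -2.1 ]
mv t 15.25 p [0.48   0.0497 0.2995] F [ 0.45 -0.71  0.3 ] M [-0.002 -0.016 -0.041] op 0.0617 q [ 0.43  0.25 -0.73  1.86  0.18  1.11 -0.67]
```

View pics/relR_scene.png

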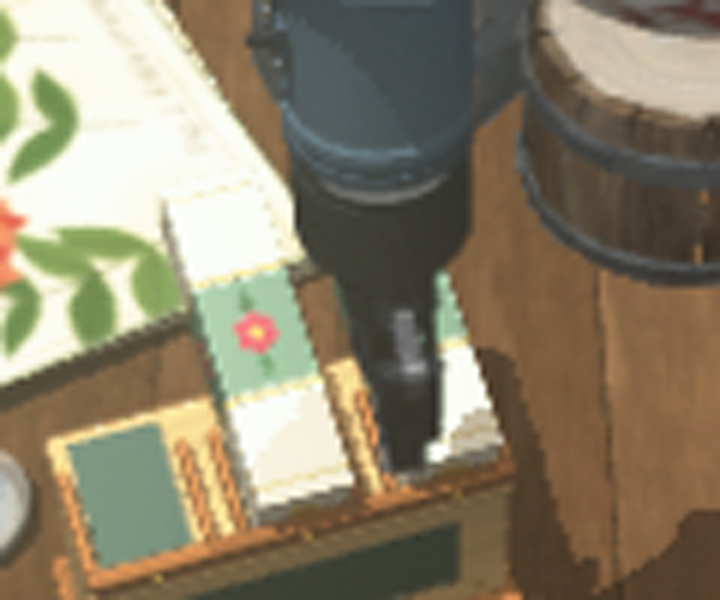

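View pics/relR_top.png

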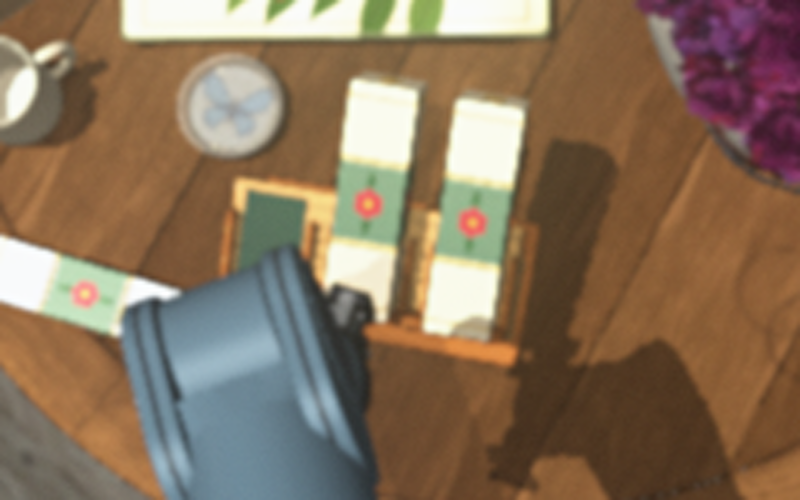

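The right carton rests at the lip, level with the shown one (flowers at zoomed top-view (472,222) and (368,203)). Next is the left carton.

```bash
python3 - <<'E'
from act import *
r.set_gripper(.085)
c=cart["L"][0]; r.reach([*c,.2],gq("L",1))
pick("L",.12)
L=[]
for i in range(10):
    L.append([*readout.current_wrist_torque(),readout.current_force()[2]]);r.dwell(.05)
m=np.mean(L,0);print(m.round(3),np.std(L,0).round(3))
t=cart["L"][1];u=np.array([-np.sin(t),np.cos(t),0])
print("moment about cross(u,-z): + means heavy at +u (left):",m[:3]@np.cross(u,-up))
import cv2
f=grab_frame("scene");cv2.imwrite("pics/liftL.png",cv2.resize(f["frame"][170:320,130:370],(800,500)))
E
```

```text
above t 17.24 p [0.5825 0.2998 0.1208] F [1.09 0.91 1.19] M [ 0.037 -0.03  -0.002] op 0.085 q [-0.08  0.79 -0.71  1.57  0.58  1.   -1.27]
down t 18.52 p [0.5825 0.3012 0.0098] F [ 0.72 -0.58 -0.34] M [ 0.117 -0.03  -0.033] op 0.0854 q [-0.13  0.93 -0.63  1.6   0.68  0.84 -1.34]
grip t 18.94 p [0.5824 0.3011 0.0094] F [-0.47 -1.18  3.39] M [-0.096 -0.028  0.01 ] op 0.049 q [-0.13  0.93 -0.63  1.6   0.68  0.84 -1.34]
lift t 20.32 p [0.5819 0.301  0.0748] F [ 0.41  0.47 -3.85] M [-0.112  0.039  0.018] op 0.0491 q [-0.1   0.84 -0.68  1.59  0.62  0.94 -1.3 ]
[-1.110e-01  4.300e-02  2.000e-03 -3.196e+00] [0.037 0.027 0.03  0.566]
moment about cross(u,-z): + means heavy at +u (left): 0.11843557942857373
```

View pics/liftL.png

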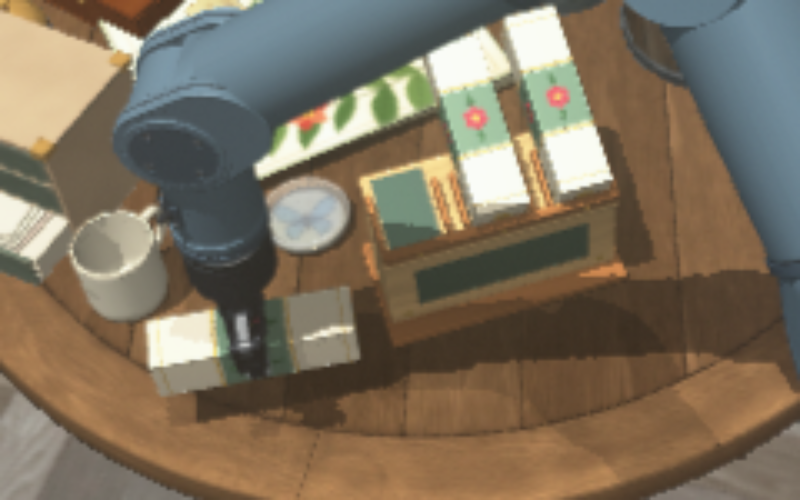

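Its heavy end is the left (+y) one, which is tool +x, so tool x must point down the slope.

```bash
python3 - <<'E'
from act import *
import cv2
r.line_to([.48,.25,.27],v=.18)
print(np.round(kin.ik([.47,.16,.30],pq_level(-1)),2))
r.reach([.47,.16,.30],pq_level(-1));st("stage")
r.line_to(tcp("L",.012,.07),rot=pq(-1),v=.12);r.dwell(.3);st("pre");print(rel("L"))
for nm,(y,x) in {"scene":((150,250),(190,310)),"top":((120,270),(150,390))}.items():
    f=grab_frame(nm);np.savez(f"{nm}3.npz",**f);cv2.imwrite(f"pics/preL_{nm}.png",cv2.resize(f["frame"][y[0]:y[1],x[0]:x[1]],(720,600) if nm=="scene" else (800,500),interpolation=cv2.INTER_CUBIC))
E
```

```text
[ 0.44  0.38 -1.07  1.81  0.36  1.17  0.65]
stage t 23.89 p [0.47   0.1602 0.2999] F [-0.33 -0.29 -2.31] M [-0.044 -0.106  0.012] op 0.0492 q [ 0.44  0.38 -1.07  1.81  0.36  1.17  0.65]
pre t 25.97 p [0.648  0.1254 0.2295] F [ 0.5  -0.08 -3.43] M [0.078 0.549 0.007] op 0.0491 q [ 0.26  0.52 -0.81  1.81  0.86  0.81  0.4 ]
[0.012  0.     0.0701]
```

View pics/preL_scene.png

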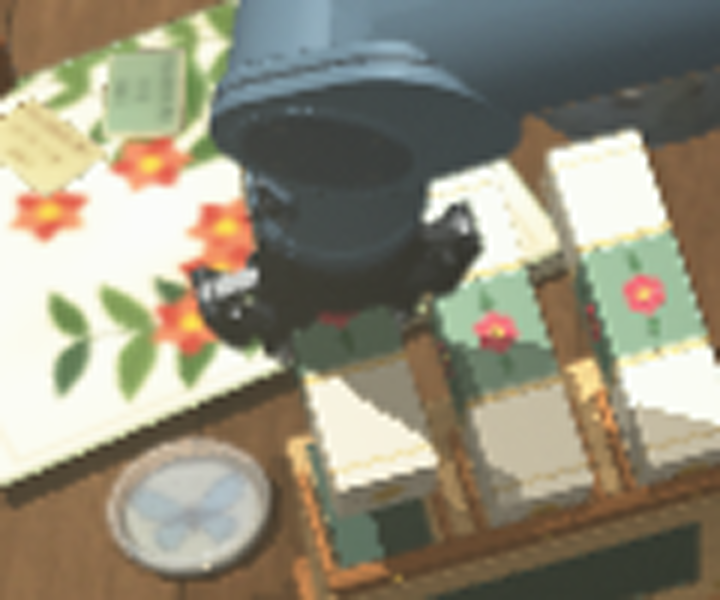

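View pics/preL_top.png

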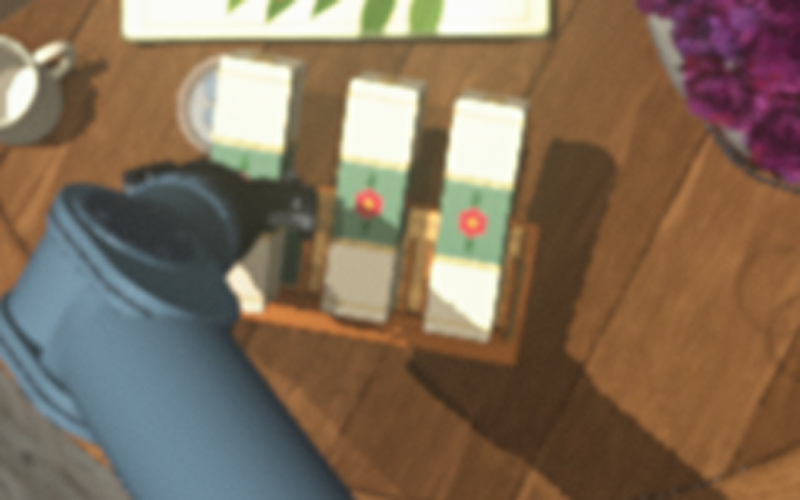

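Both level staging readings (My −0.12 and −0.11) put the heavy end toward the robot, i.e. downhill. I'll lower it, slide to the lip and release.

```bash
python3 - <<'E'
from act import *
import sys
print(r.line_to(tcp("L",.012,.015),v=.10));r.dwell(.1);print(rel("L"))
print(r.line_to(tcp("L",.012,-.008),v=.03,until_force=5));a_=rel("L");print(a_)
if a_[2]>.008: st("high");sys.exit()
print(r.line_to(tcp("L",-.015,a_[2]),v=.03,until_force=5));print(rel("L"));r.dwell(.2);st()
import cv2
f=grab_frame("scene");cv2.imwrite("pics/seatL.png",cv2.resize(f["frame"][150:250,190:310],(720,600),interpolation=cv2.INTER_CUBIC))
E
```

```text
False
[0.0125 0.0005 0.0157]
True
[0.0125 0.0002 0.0024]
True
[ 0.0004 -0.0001  0.0025]
 t 28.07 p [0.6623 0.1227 0.1624] F [-1.92 -0.13  5.1 ] M [-0.002  0.554 -0.094] op 0.049 q [ 0.19  0.62 -0.72  1.83  0.99  0.72  0.29]
```

View pics/seatL.png

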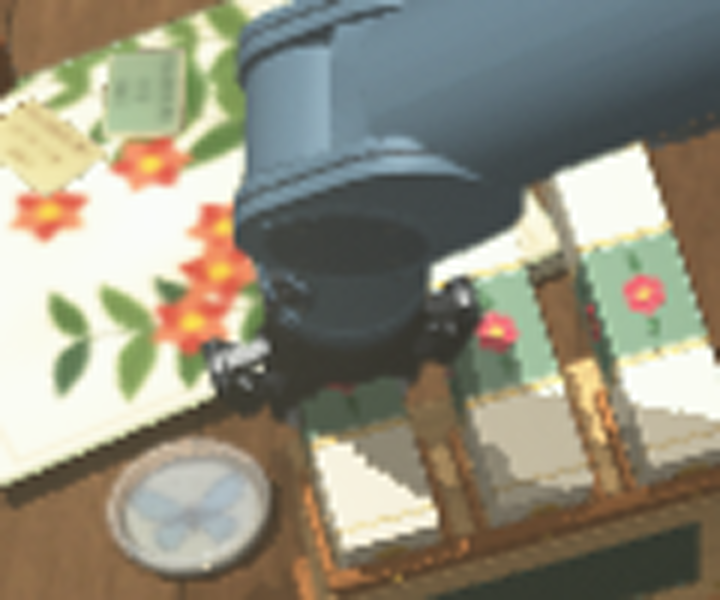

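```bash
python3 - <<'E'
from act import *
import cv2
r.set_gripper(.062);r.dwell(.3);st("open")
r.line_to(tcp("L",0,.10),v=.12);st("out")
r.reach([.42,.2,.35],pq_level(-1));r.dwell(.5);st("away")
for nm,(y,x) in {"scene":((150,300),(170,410)),"top":((120,270),(150,390))}.items():
    f=grab_frame(nm);np.savez(f"{nm}4.npz",**f);cv2.imwrite(f"pics/fin_{nm}.png",cv2.resize(f["frame"][y[0]:y[1],x[0]:x[1]],(800,500),interpolation=cv2.INTER_CUBIC))
E
```

```text
open t 28.71 p [0.663  0.1227 0.1627] F [ 0.46 -0.42  1.21] M [ 0.046  0.371 -0.025] op 0.0618 q [ 0.19  0.62 -0.72  1.83  0.99  0.72  0.29]
out t 29.67 p [0.6258 0.1287 0.2519] F [0.59 0.16 0.13] M [ 0.092  0.425 -0.023] op 0.062 q [ 0.28  0.46 -0.85  1.84  0.81  0.82  0.42]
away t 31.09 p [0.4201 0.1999 0.3499] F [-0.47  0.4  -0.05] M [-0.01  -0.028 -0.05 ] op 0.0622 q [ 0.43  0.25 -1.12  1.81  0.23  1.23  0.64]
```

View pics/fin_scene.png

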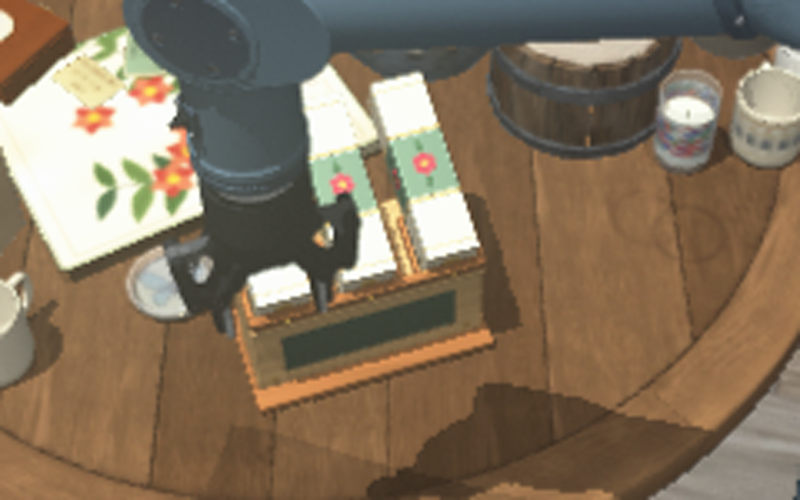

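View pics/fin_top.png

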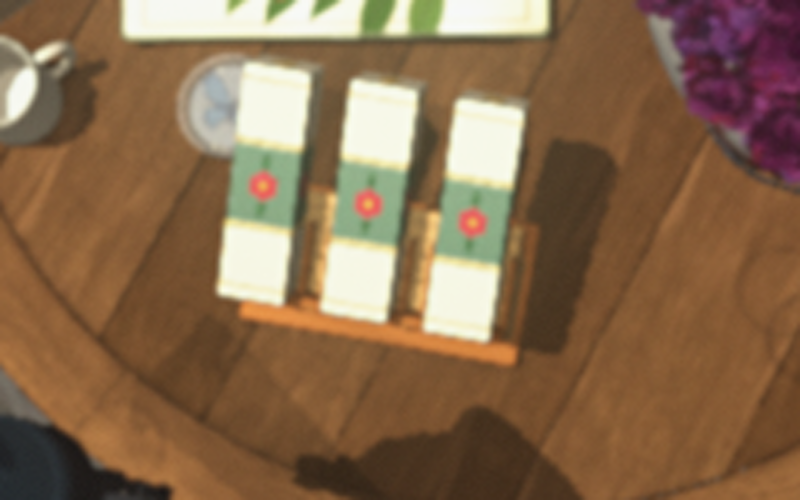

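The three cartons lie parallel and evenly spaced, with flowers at zoomed top-view (263,186), (368,204) and (473,222). The shown carton and the dish are where they were, so I'm handing in.

```bash
python3 - <<'E'
from bench import r,readout
r.hand_in();print(readout.current_t())
E
```

```text
the job is handed in; nothing more can be done
the job is handed in; nothing more can be done
```

Both cartons are in the empty channels, heavy end down at the lip, and the job was handed in at about 31 s of the 58 s allowed.

- **Weighing:** I lifted each carton at mid-length. The right one showed a moment of about 0.13 N m, heavy toward −y, and the left one about 0.12 N m, heavy toward +y. The readings taken level just before placing also put the heavy end on the downhill side for both.
- **Placing:** Each carton met the board about 2.5 mm above my estimate of its height. It then slid down to the lip and stopped within 0.5 mm of the expected position.
- **Final check:** After release the last top picture showed all three cartons parallel, evenly spaced and at rest. The shown carton and the dish had not visibly moved, and the gripper was clear. In the scene view the gripper hid part of the left carton, so that one was confirmed mainly from above.
- **Disagreements:** Heights measured from the two cameras read about 3 mm low on the table cartons, and I corrected for it. Single moment readings were noisy, up to about ±0.1 N m, so I averaged 8 to 10 of them for each carton. The stand also came out lower than its stated 165 mm, with the board's back edge at about 147 mm. I went by the measured height, and contact bore it out.

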